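# Clear bar offcuts from a raised deck into a scrap tub

### The arm

A 7-joint arm with a two-finger parallel gripper is mounted at the origin on a cart in front of the work surface, level with it; the furniture and walls round the work are solid. World frame = base frame: x ahead of the robot, y to its left, z up, the work surface at z = 0. Lengths are in m, angles in rad, forces in N, time in s.
With the tool pointing down it reaches from about 0.4 to 0.85 m from the base axis. Payload 10.4 kg.
Tool frame: the origin (TCP) lies on the centre line of the jaws, within the pads' length; the fingertips stand r.tip_extent ahead of it and the grasp point (between the pads) lies 3 mm ahead of it (r.tip_extent is the distance from the TCP to the fingertips, in m); z points along the fingers, y is the direction in which the jaws open and shut (so a half turn about z gives the same grasp; the last joint's range is limited). The gripper opens to 87 mm and grips with 3 to 60 N. Pads are 19 mm wide; open, the fingers measure 117 mm over their backs; the gripper's body (75 mm by 190 mm) begins 51 mm behind the grasp point.
Start: joints at [1.266, 0.332, -0.065, 1.46, 0.022, 1.35, -0.088], TCP at [0.174, -0.6, 0.245] pointing down, gripper open.
Joint ranges: [-2.6, 2.6], [-0.5, 2.12], [-1.47, 1.34], [0.16, 2.42], [-1.27, 4.41], [0.06, 2.06], [-2.6, 2.6]. Speed limits (rad/s): [2.22, 2.22, 2.79, 2.79, 3.14, 3.14, 3.14].

### API

Orientations are given as a unit quaternion [x, y, z, w].
In Python, from bench import r gives the robot as it stands. The module is installed in compiled form; this text tells all that it offers.
- The arm moves only by the shell command python3 -m jog 'ROWS' [FORCE]. ROWS is JSON, a list of rows, each a list of 5 numbers: the shift along the tool's x, y, z in cm, then the turn about the tool's z in rad, then the closure, from 0 (fully open) to 1 (shut). A call has exactly 10 rows; each row shifts and turns the pose as measured when the row begins, along the tool's axes as they then stand; what a row does not reach is not made up. A row lasts 1/10 s, in which the tool goes at most 50 mm and 8.59 degrees, less where a joint would pass 70% of its speed; a pose out of reach is approached as far as the arm can. A call with a gripper value outside its range is refused whole. The fingers move at their own pace and stop on an object; FORCE is the grip in N (left out, the last holds). Time passes only in rows, so rows that do not move let the fingers close, or fill a call up. It gives the time, the measured TCP pose, the force and the opening at its end, in the units of the state.
- r.read_state(): the state, without advancing time (a new reading comes with each control period).
- r.camera(name): name is "scene" or "top"; returns a dict with "pixels" (384x512x3 uint8, red, green, blue), "fx", "fy", "cx", "cy" (pixels), "k1" (the pictures are not rectified: a ray, as slopes to the right and down, at radius r is drawn at 1 + k1 r^2 times it, then the intrinsics apply), "camera_from_world" (4x4, takes a point from world to camera coordinates). Camera axes: x right, y up, looking along -z (the intrinsics and any distortion apply to the point x, -y, -z); pixel columns grow to the right and rows downward; lengths in m; the calibration is good to about 2 mm. A picture is of the moment at which its call begins. There is no depth.
- r.close_job(): hands the job in, once; it reports no verdict.
The state is a dict: "time": time; "joint_positions": joint angles; "joint_vel": joint speeds; "joint_torque": joint torques, N m; "ee_pos": TCP position; "eef_rot": TCP orientation; "ft_force": force on the tool from outside, world axes, zero at the start; "torque": the same for the moment, N m; "width": finger opening in m.
Only numpy, scipy, OpenCV 4.12 (cv2) and the standard library are available. Lean on these libraries where they do the work, as an engineer would, in place of code of your own. Each camera call takes 0.05 s, during which the arm holds its last target. There are 200 camera calls.

### The job

Turn the upside-down metal scrap tub mouth-up and stand it on the bench close in front of the raised deck, on the robot's side and below its front edge. Then slide every brass bar offcut over the front edge of the deck, without lifting any of them, so that they all drop into the tub; leave the tub standing upright on the bench with all the offcuts in it. The dapping block on the deck and the oilstone on the bench stay where they are.

Things in the scene. Friction and masses are not known exactly. Their poses are not given: they have to be found in the camera images.
- deck: Fixed raised work deck: solid wooden block with steel sheet top, 165 (x) x 270 (y) x 100 mm high, on the bench, closed upright front. Origin at the centre of its underside; top level at z = 100 mm, no rim. Its own -x points to the robot: front edge and front face at x = -82.5 mm in its frame. Yawed up to 0.12 rad.
- tub: Loose open rectangular aluminium tub, 0.2 kg, outside 68 (x) x 116 (y) x 70 mm high (z), walls and base 4 mm thick, walls upright. Origin at the centre of the outside of its base; z axis from base out of the mouth. Starts mouth-down (origin 70 mm up) to the left of the deck, long side within 0.4 rad of world y. Grip it across the 68 mm width; it also stands steadily on either 68 x 70 mm end.
- tub_mid (a point): Centre of the tub's outer box: on its axis, 35 mm from the outside of the base.
- offcut1: Brass bar offcut, 24 (x) x 60 (y) x 14 mm (z), 0.14 kg, lying flat on the deck, long side roughly along the deck's front edge, in the row next to the front edge. Origin at the centre of its underside. May be absent.
- offcut2: A second offcut, the same in size and shape, also in the front row. May be absent.
- offcut3: A third offcut, the same, in the back row of the deck (about 75 mm behind the front row). May be absent.
- offcut4: A fourth offcut, the same, also in the back row. May be absent.
- dapping_block: Loose steel dapping block, a 50 mm cube with round hollows, 0.8 kg, standing on the deck in the back row; not to be moved. Origin at the centre of its underside.
- oilstone: Loose oilstone, a dark bar of 42 x 150 x 22 mm lying on the bench to the right of the deck; not to be moved. Origin at the centre of its underside.
Not all that is in view belongs to the job. Leave any orange look-alike of the offcut3 alone.

How it is judged:
By the outcome, as a careful person would: the job done as asked, in the order asked, and still so for the second after the job is handed in, with the robot touching nothing.
Of offcut1, offcut2, offcut3, offcut4 only 2 to 4 are there at a start; the rules pass over those that are not, and their reading is None.
At some moment in a run one of tub may be knocked a few centimetres aside while the robot is not near it.
Once in a run the grip may slacken for a moment while it holds something.
It also fails if it takes over 210 s, if anything falls off the work surface, if the arm or the gripper's body presses on something with over 40 N, if the wrist force passes 120 N, or if a joint passes its speed limit or range.

## Working session

There is one attempt and no reset: what is moved stays moved. The work goes in short steps, Python scripts to look and compute and a shell command to move; the robot and the scene stay as the last step left them, time stands still between calls to the robot, and variables do not carry over. Pictures are saved under pics/ and viewed, about 12 in all and at most 16, crops included, and the job is handed in when it is done.

```bash
mkdir -p pics; cat > h.py <<'E'
import numpy as np, cv2
from bench import r
def snap(name,tag,crop=None,scale=1):
    c=r.camera(name); im=c["pixels"][:,:,::-1].copy(); np.savez(f'{tag}.npz',**{k:np.array(v) for k,v in c.items()})
    v=im if crop is None else im[crop[1]:crop[3],crop[0]:crop[2]]
    v=cv2.resize(v,None,fx=scale,fy=scale,interpolation=cv2.INTER_CUBIC); cv2.imwrite(f'pics/{tag}.png',v); return c
def ray(c,u,v):
    K=np.array([[c["fx"],0,c["cx"]],[0,c["fy"],c["cy"]],[0,0,1]],float)
    p=cv2.undistortPoints(np.array([[[u,v]]],float),K,np.array([float(c["k1"]),0,0,0,0]))[0,0]
    T=np.array(c["camera_from_world"]); R=T[:3,:3]; o=-R.T@T[:3,3]
    return o,R.T@np.array([p[0],-p[1],-1.])
def onz(c,u,v,z):
    o,d=ray(c,u,v); return o+d*(z-o[2])/d[2]
def proj(c,P):
    T=np.array(c["camera_from_world"]); q=T[:3,:3]@np.array(P)+T[:3,3]; a=q[0]/-q[2]; b=-q[1]/-q[2]
    s=1+float(c["k1"])*(a*a+b*b); return np.array([c["fx"]*a*s+c["cx"],c["fy"]*b*s+c["cy"]])
E
python3 - <<'E'
from h import *
for n in("scene","top"):
    c=snap(n,n+"0",None,1.5); T=np.array(c["camera_from_world"]); print(n,c["k1"],c["fx"],-T[:3,:3].T@T[:3,3])
s=r.read_state(); print(s, r.tip_extent)
E
```

```text
scene -0.08801792039210454 375.01515257525176 [ 0.11989043 -0.73970572  0.878865  ]
top -0.010392406117031155 499.9144282451267 [ 0.39081085 -0.04169444  1.34592523]
{'time': 0.1, 'joint_positions': array([ 1.26640958,  0.33282514, -0.06467155,  1.46085179,  0.02156082,
        1.34991063, -0.08849583]), 'joint_vel': array([ 0.00117351, -0.00117361,  0.00085966, -0.00088256, -0.00034805,
        0.00077999,  0.00060308]), 'joint_torque': array([ 3.30667390e-03, -6.24546647e+01,  2.61517492e-02, -3.90720606e+01,
       -6.13851473e-02,  3.65926197e-02,  6.46424337e-05]), 'ee_pos': array([ 0.17369926, -0.60004331,  0.24382576]), 'eef_rot': array([ 9.90091587e-01,  1.40421603e-01, -1.06165796e-04, -6.42119375e-04]), 'ft_force': array([0.22813289, 0.37713259, 0.79639121]), 'torque': array([ 0.05717835, -0.02704482,  0.00603711]), 'width': 0.08711871558138116} 0.022
```

View pics/scene0.png

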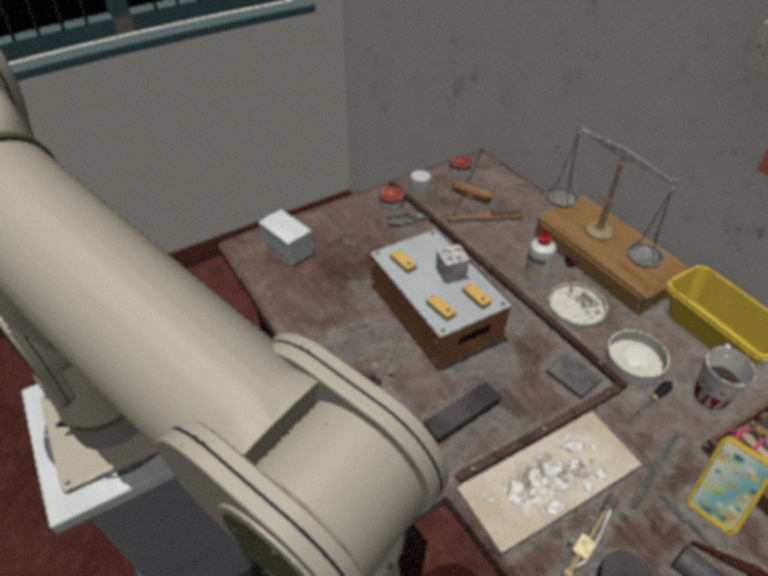

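View pics/top0.png

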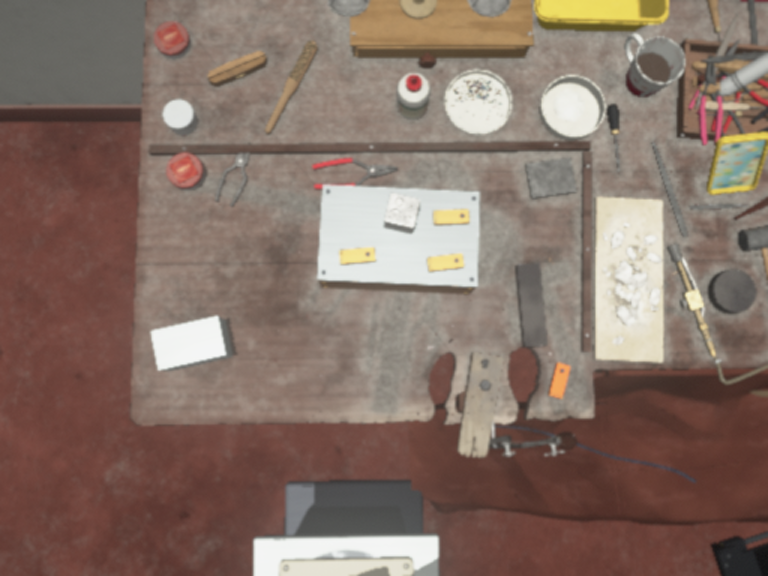

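Top picture (shown at 1.5x): the deck's corners are at about (320,187), (480,190), (477,287) and (318,282). Three brass offcuts lie on it: front row (357,257) and (446,263), back row (451,217). The dapping block is at (402,211), the upside-down tub at (190,343) and the oilstone at (531,305). The orange piece on the bench at (560,380) is a look-alike, so I leave it alone. Next I measure.

```bash
python3 - <<'E'
from h import *
c=dict(np.load('top0.npz')); im=c["pixels"]; hsv=cv2.cvtColor(im,cv2.COLOR_RGB2HSV)
def rects(mask,z,amin,tag,roi):
    m=np.zeros_like(mask); x0,y0,x1,y1=roi; m[y0:y1,x0:x1]=mask[y0:y1,x0:x1]
    for k in cv2.findContours(m,cv2.RETR_EXTERNAL,cv2.CHAIN_APPROX_NONE)[0]:
        if cv2.contourArea(k)<amin: continue
        P=np.array([onz(c,u,v,z)[:2] for u,v in k[:,0].astype(float)])
        (cx,cy),(w,h),a=cv2.minAreaRect((P*1000).astype(np.float32))
        if w>h: a-=90   # long side angle from y
        print(tag,k[:,0].mean(0).round(),'ctr mm',round(cx,1),round(cy,1),'size',round(w,1),round(h,1),'long-side yaw from y',round(a,1))
brass=cv2.inRange(hsv,(12,90,120),(32,255,255)); rects(brass,.114,80,'brass',(205,120,325,195))
rects(cv2.inRange(hsv,(0,0,185),(180,45,255)),.07,500,'tub',(95,200,160,250))
print(hsv[140,225],hsv[228,125],hsv[180,300], hsv[200,353])
m=cv2.inRange(hsv,(80,8,130),(125,70,255)); m=cv2.morphologyEx(m,cv2.MORPH_CLOSE,np.ones((25,25))); rects(m,.1,3000,'deck',(205,110,330,200))
rects(cv2.inRange(hsv,(0,0,0),(180,255,85)),.022,300,'stone',(338,172,366,235))
for u,v in [(320,187),(480,190),(477,287),(318,282)]: print(onz(c,u/1.5,v/1.5,.1).round(4))
for u,v in [(388,200),(417,195),(419,221)]: print('dap',onz(c,u/1.5,v/1.5,.15).round(4))
for u,v in [(318,282),(477,287)]: pass
E
```

```text
brass [296. 175.] ctr mm 609.7 -171.1 size 21.0 55.2 long-side yaw from y 5.4
brass [238. 170.] ctr mm 621.9 -23.8 size 21.2 53.3 long-side yaw from y 4.9
brass [300. 144.] ctr mm 688.2 -183.0 size 53.6 20.8 long-side yaw from y -0.3
tub [125. 228.] ctr mm 483.1 263.6 size 69.4 117.4 long-side yaw from y 12.4
[ 66   6 227] [ 60   1 244] [ 60   5 222] [ 17  21 110]
[0.7436 0.0382 0.1   ]
[ 0.7371 -0.236   0.1   ]
[ 0.5689 -0.226   0.1   ]
[0.5794 0.0413 0.1   ]
dap [ 0.707  -0.0763  0.15  ]
dap [ 0.7152 -0.1241  0.15  ]
dap [ 0.6714 -0.1266  0.15  ]
```

```bash
cat >> h.py <<'E'
def go(x,y,z,psi):
    "print shift to the target in the tool axes, as they stand and as they will stand after the turn (cm), and turn"
    s=r.read_state(); p=s["ee_pos"]; q=s["eef_rot"]
    from scipy.spatial.transform import Rotation as R
    M=R.from_quat(q).as_matrix(); now=np.arctan2(M[1,0],M[0,0]); turn=-(psi-now)
    d=np.array([x,y,z])-p; A=np.array([[np.cos(psi),np.sin(psi),0],[np.sin(psi),-np.cos(psi),0],[0,0,-1]]).T
    print('t',round(s["time"],1),'pos',p.round(4),'psi',round(now,3),'tiltz',M[:,2].round(3),'w',round(s["width"],4),'F',s["ft_force"].round(1))
    print('shift now cm',(M.T@d*100).round(2),'after turn',(A.T@d*100).round(2),'turn',round(turn,3))
E
python3 -m jog '[[0,0,0,-0.15,0],[0,0,0,-0.15,0],[0,0,0,-0.15,0],[0,0,0,-0.15,0],[0,0,0,-0.15,0],[0,0,0,-0.15,0],[0,0,0,-0.15,0],[0,0,0,-0.15,0],[0,0,0,-0.15,0],[0,0,0,-0.15,0]]' 6
python3 -c "
from h import *
go(.45,-.35,.245,1.787); go(.4916,.225,.15,1.787); print(r.read_state()['joint_positions'].round(2))"
```

```text
time: 1.1
ee_pos: [0.173, -0.5978, 0.2387]
eef_rot: [0.626, 0.78, 0.003, -0.004]
ft_force: [-0.8, -0.5, 0.1]
width: 0.087
t 1.1 pos [ 0.173  -0.5978  0.2387] psi 1.788 tiltz [-0.003  0.01  -1.   ] w 0.087 F [-0.8 -0.5  0.1]
shift now cm [18.24 32.38 -0.48] after turn [18.26 32.37 -0.63] turn 0.001
t 1.1 pos [ 0.173  -0.5978  0.2387] psi 1.788 tiltz [-0.003  0.01  -1.   ] w 0.087 F [-0.8 -0.5  0.1]
shift now cm [73.39 48.84  9.56] after turn [73.53 48.77  8.87] turn 0.001
[ 1.42  0.35 -0.27  1.46  0.09  1.36  1.37]
```

```bash
python3 -m jog '[[1.8,3.2,-0.1,0,0],[1.8,3.2,-0.1,0,0],[1.8,3.2,-0.1,0,0],[1.8,3.2,-0.1,0,0],[1.8,3.2,-0.1,0,0],[1.8,3.2,0,0,0],[1.8,3.2,0,0,0],[1.8,3.2,0,0,0],[1.8,3.2,0,0,0],[1.8,3.2,0,0,0]]' >/dev/null
python3 -m jog '[[4.5,1.3,0,0,0],[4.5,1.3,0,0,0],[4.5,1.3,0,0,0],[4.5,1.3,0,0,0],[4.5,1.3,0,0,0],[4.5,1.3,0,0,0],[4.5,1.3,0,0,0],[4.5,1.3,0,0,0],[4.5,1.3,0,0,0],[4.5,1.3,0,0,0]]' >/dev/null
python3 -c "
from h import *
go(.4916,.225,.13,1.787); print(r.read_state()['joint_positions'].round(2))"
```

```text
t 3.1 pos [0.4799 0.138  0.2448] psi 1.78 tiltz [-0.011  0.014 -1.   ] w 0.0873 F [ 1.6 -0.8  0.2]
shift now cm [ 8.08  3.05 11.59] after turn [ 8.25  3.01 11.48] turn -0.007
[ 0.48  0.14 -0.9   1.74  0.1   1.32 -0.23]
```

```bash
python3 -m jog '[[2,0.75,1.5,0,0],[2,0.75,1.5,0,0],[2,0.75,1.5,0,0],[2,0.75,1.5,0,0],[0,0,1.5,0,0],[0,0,1.5,0,0],[0,0,1.5,0,0],[0,0,1,0,0],[0,0,0,0,0],[0,0,0,0,0]]' >/dev/null
python3 -c "
from h import *
go(.4916,.225,.045,1.787); print(r.read_state()['joint_positions'].round(2))
snap('top','top1',(80,180,240,280),4)"
```

```text
t 4.1 pos [0.4891 0.2322 0.1244] psi 1.787 tiltz [-0.012  0.015 -1.   ] w 0.0874 F [ 0.1 -0.2 -0.2]
shift now cm [-0.9   0.16  7.92] after turn [-0.76  0.08  7.94] turn 0.0
[ 0.24  0.39 -0.89  1.79  0.32  1.12 -0.54]
```

View pics/top1.png

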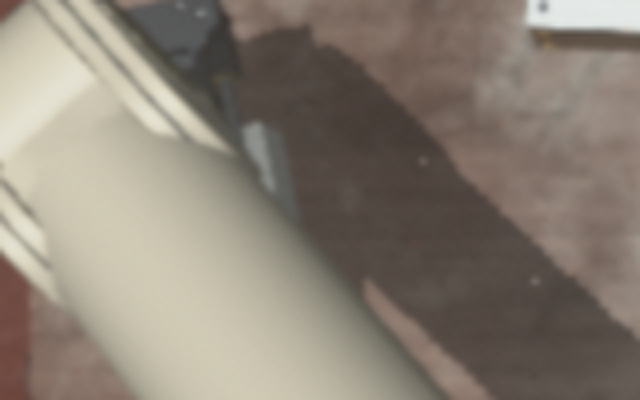

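The crop shows the arm covering most of the tub. Its right end is visible at about (265,155), where it was measured, so I go down and grip lightly.

```bash
python3 -m jog '[[-0.4,0.1,1.5,0,0],[-0.4,0,1.5,0,0],[0,0,1.5,0,0],[0,0,1.5,0,0],[0,0,1.5,0,0],[0,0,0.5,0,0],[0,0,0,0,0.5],[0,0,0,0,0.5],[0,0,0,0,0.5],[0,0,0,0,0.5]]' 6
python3 -m jog '[[0,0,0,0,0.5],[0,0,0,0,0.5],[0,0,-0.8,0,0.5],[0,0,-0.8,0,0.5],[0,0,-0.8,0,0.5],[0,0,-0.8,0,0.5],[0,0,-0.8,0,0.5],[0,0,-0.8,0,0.5],[0,0,-0.8,0,0.5],[0,0,-0.8,0,0.5]]' 6
python3 -m jog '[[0,0,-1,0,0.5],[0,0,-1,0,0.5],[0,0,-1,0,0.5],[0,0,0,0,0.5],[0,0,0,0,0.5],[0,0,0,0,0.5],[0,0,0,0,0.5],[0,0,0,0,0.5],[0,0,0,0,0.5],[0,0,0,0,0.5]]' 6
python3 -c "
from h import *
go(.4916,.225,.12,1.787)
snap('scene','sc2',(130,110,290,230),4)"
```

```text
time: 5.15
ee_pos: [0.4917, 0.2252, 0.0379]
eef_rot: [0.627, 0.779, 0.002, -0.009]
ft_force: [0.2, 0.2, -0.8]
width: 0.0683
time: 6.15
ee_pos: [0.4924, 0.2239, 0.1082]
eef_rot: [0.627, 0.779, 0.003, -0.009]
ft_force: [-0.2, 0.0, -1.4]
width: 0.0681
time: 7.15
ee_pos: [0.4925, 0.2233, 0.1409]
eef_rot: [0.627, 0.779, 0.002, -0.009]
ft_force: [-0.2, -0.1, -2.2]
width: 0.0681
t 7.2 pos [0.4925 0.2233 0.1409] psi 1.787 tiltz [-0.01   0.014 -1.   ] w 0.0681 F [-0.2 -0.1 -2.2]
shift now cm [ 0.15 -0.04  2.1 ] after turn [ 0.18 -0.06  2.09] turn 0.0
```

View pics/sc2.png

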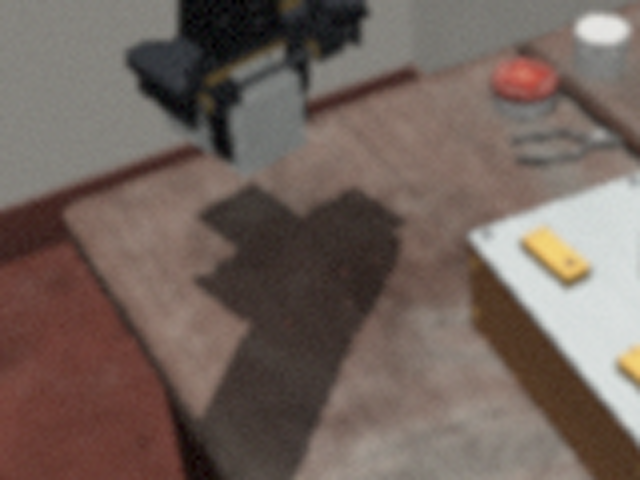

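The tub is held (68.1 mm), with its face at about (270,120) in the crop. I check from its projected lower edge whether it has swung.

```bash
python3 - <<'E'
from h import *
c=dict(np.load('sc2.npz'))
ax=np.array([.214,-.977]); g=np.array([.4925,.2233])
def P(l,w,z): return np.append(g+ax*l+np.array([.977,.214])*w,z)
for n,l,z in [('unrot A bottom',.018,.096),('unrot A top',.018,.166),('rot bottom mouth edge',.042,.04),('rot bottom base edge',-.028,.04)]:
    print(n,[((proj(c,P(l,w,z))-[130,110])*4).round() for w in(-.034,.034)])
E
```

```text
unrot A bottom [array([243., 182.]), array([306., 147.])]
unrot A top [array([233., 114.]), array([299.,  79.])]
rot bottom mouth edge [array([268., 246.]), array([329., 210.])]
rot bottom base edge [array([218., 209.]), array([279., 175.])]
```

Not swung: 6 N holds it level. I lower it so that a swing ends near the bench, then slacken to 3 N.

```bash
python3 -m jog '[[0,0,1,0,0.5],[0,0,1,0,0.5],[0,0,1,0,0.5],[0,0,0,0,0.5],[0,0,0,0,0.5],[0,0,0,0,0.5],[0,0,0,0,0.5],[0,0,0,0,0.5],[0,0,0,0,0.5],[0,0,0,0,0.5]]' 3
python3 -c "
from h import *
go(.4916,.225,.12,1.787)
snap('scene','sc3',(130,110,290,230),4)"
```

```text
time: 8.2
ee_pos: [0.4924, 0.2241, 0.1084]
eef_rot: [0.627, 0.779, 0.003, -0.009]
ft_force: [-0.3, -0.9, -2.5]
width: 0.0682
t 8.2 pos [0.4924 0.2241 0.1084] psi 1.787 tiltz [-0.01   0.015 -1.   ] w 0.0682 F [-0.3 -0.9 -2.5]
shift now cm [ 0.12 -0.06 -1.16] after turn [ 0.11 -0.06 -1.16] turn 0.0
```

View pics/sc3.png

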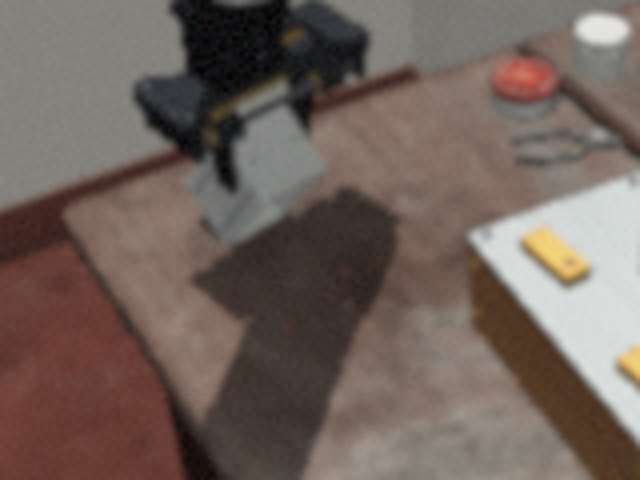

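The tub is tipping: the near end face is raised and the lower corner is at about (230,245). I raise it a little and give it time.

```bash
python3 -m jog '[[0,0,-0.5,0,0.5],[0,0,-0.5,0,0.5],[0,0,-0.5,0,0.5],[0,0,-0.5,0,0.5],[0,0,0,0,0.5],[0,0,0,0,0.5],[0,0,0,0,0.5],[0,0,0,0,0.5],[0,0,0,0,0.5],[0,0,0,0,0.5]]' 3
python3 -c "
from h import *
snap('scene','sc4',(130,110,290,230),4)"
```

```text
time: 9.25
ee_pos: [0.4925, 0.2237, 0.1302]
eef_rot: [0.627, 0.779, 0.003, -0.009]
ft_force: [-0.1, -0.7, -2.0]
width: 0.068
```

View pics/sc4.png

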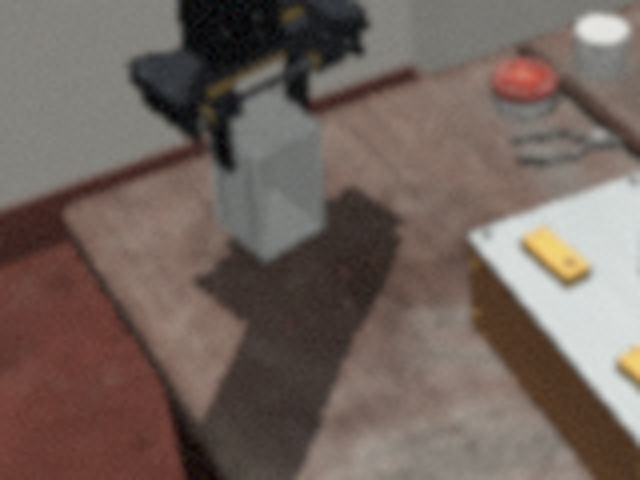

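It has swung about 90°: it hangs with the mouth towards the robot's right (lower corner at (265,262)). I grip firmly, move it to clear bench space, turn it to the deck's yaw and set it on its end.

```bash
python3 -m jog '[[0,0,0,0,0.5],[0,0,0,0,0.5],[-1.4,-1,0,0,0.5],[-1.4,-1,0,0,0.5],[-1.4,-1,0,0,0.5],[-1.4,-1,0,0,0.5],[-1.4,-1,0,0,0.5],[-1.4,-1,0,0,0.5],[0,0,0,0.12,0.5],[0,0,0,0.12,0.5]]' 15
python3 -m jog '[[0,0,0.5,0,0.5],[0,0,0.5,0,0.5],[0,0,0.5,0,0.5],[0,0,0.5,0,0.5],[0,0,0.3,0,0.5],[0,0,0,0,0.5],[0,0,0,0,0.5],[0,0,0,0,0.5],[0,0,0,0,0.5],[0,0,0,0,0.5]]'
python3 -c "
from h import *
go(.45,.13,.1,1.54); print(r.read_state()['joint_positions'].round(2))
snap('scene','sc5')"
```

```text
time: 10.3
ee_pos: [0.4499, 0.1257, 0.1289]
eef_rot: [0.717, 0.697, 0.002, -0.009]
ft_force: [0.2, -0.1, -2.0]
width: 0.0677
time: 11.3
ee_pos: [0.45, 0.1306, 0.1055]
eef_rot: [0.711, 0.703, 0.003, -0.01]
ft_force: [-0.5, 0.1, 3.1]
width: 0.0682
t 11.3 pos [0.45   0.1306 0.1055] psi 1.558 tiltz [-0.009  0.019 -1.   ] w 0.0682 F [-0.5  0.1  3.1]
shift now cm [-0.07  0.01  0.54] after turn [-0.06  0.01  0.55] turn 0.018
[ 0.46  0.23 -0.89  1.98  0.18  1.02 -0.53]
```

```bash
python3 -m jog '[[0,0,0,0,0],[0,0,0,0,0],[0,0,0,0,0],[0,0,0,0,0],[0,0,0,0,0],[-0.9,0,0,0,0],[-0.9,0,0,0,0],[-0.9,0,0,0,0],[0,0,0,0,0],[0,0,0,0,0]]' 3
python3 -c "
from h import *
go(.45,.102,.076,1.54)
snap('scene','sc6',(150,110,310,230),4)"
```

```text
time: 12.35
ee_pos: [0.4499, 0.0996, 0.1044]
eef_rot: [0.712, 0.702, 0.003, -0.01]
ft_force: [0.4, 1.0, 0.6]
width: 0.0871
t 12.3 pos [0.4499 0.0996 0.1044] psi 1.556 tiltz [-0.009  0.019 -1.   ] w 0.0871 F [0.4 1.  0.6]
shift now cm [0.19 0.03 2.85] after turn [0.24 0.   2.84] turn 0.016
```

View pics/sc6.png

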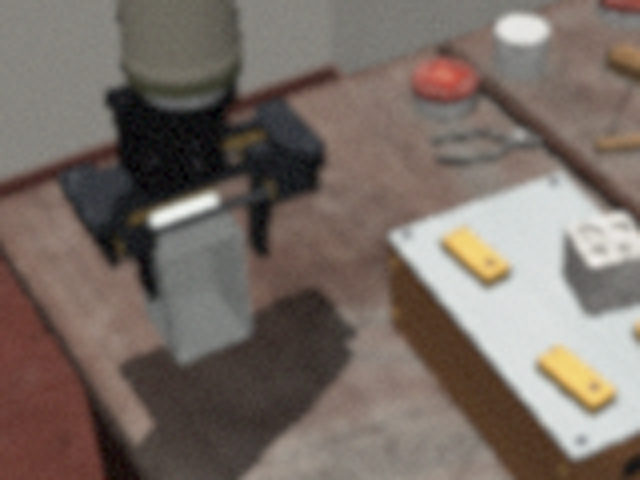

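The tub stands on its end with the mouth towards the robot's right; the lower mouth-edge corners are at (185,363) and (252,335). I check its place.

```bash
python3 - <<'E'
from h import *
c=dict(np.load('sc6.npz'))
for u,v,z in [(185,363,0),(252,335,0),(155,230,.116),(238,212,.116)]: print(onz(c,150+u/4,110+v/4,z).round(4))
E
python3 -m jog '[[0,0,0.8,0,0],[0,0,0.8,0,0],[0,0,0.8,0,0],[0,0,0.4,0,0],[0,0,0,0,0.5],[0,0,0,0,0.5],[0,0,0,0,0.5],[0,0,0,0,0.5],[0,0,0,0,0.5],[0,0,0,0,0.5]]' 6
```

```text
[0.4189 0.0884 0.    ]
[0.481  0.0882 0.    ]
[0.4234 0.1236 0.116 ]
[0.4887 0.1083 0.116 ]
time: 13.4
ee_pos: [0.4491, 0.1015, 0.0735]
eef_rot: [0.711, 0.703, 0.003, -0.01]
ft_force: [-0.1, 0.0, -1.7]
width: 0.0685
```

```bash
python3 -m jog '[[0,0,-0.8,0,0.5],[0,0,-0.8,0,0.5],[0,0,-0.8,0,0.5],[0,0,-0.8,0,0.5],[0,0,0,0,0.5],[0,0,0,0,0.5],[0,0,0,0,0.5],[0,0,0,0,0.5],[0,0,0,0,0.5],[0,0,0,0,0.5]]' 6
python3 -m jog '[[0,0,0,0,0.5],[0,0,0,0,0.5],[0,0,0,0,0.5],[0,0,0,0,0.5],[0,0,0,0,0.5],[0,0,0,0,0.5],[0,0,0,0,0.5],[0,0,0,0,0.5],[0,0,0,0,0.5],[0,0,0,0,0.5]]' 3
python3 -c "
from h import *
snap('scene','sc7',(150,110,310,230),4)"
```

```text
time: 14.4
ee_pos: [0.4492, 0.1004, 0.1084]
eef_rot: [0.711, 0.703, 0.003, -0.01]
ft_force: [0.8, 0.2, -2.7]
width: 0.0682
time: 15.4
ee_pos: [0.449, 0.1005, 0.1082]
eef_rot: [0.711, 0.703, 0.003, -0.01]
ft_force: [-0.0, -0.1, -2.1]
width: 0.0679
```

View pics/sc7.png

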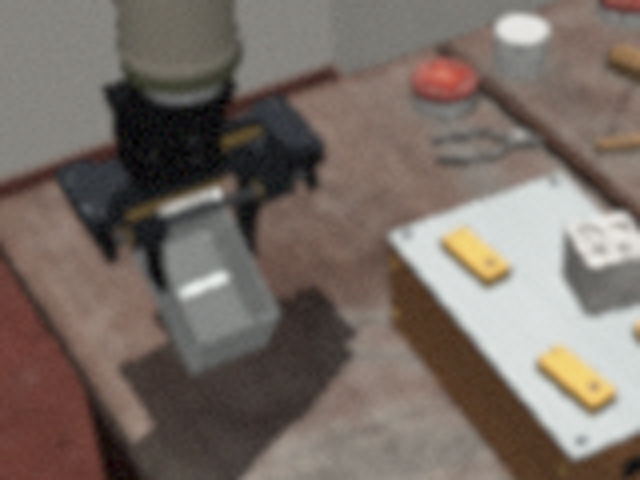

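```bash
python3 - <<'E'
from h import *
c=dict(np.load('sc7.npz'))
for (u,v),x in [((195,373),.415),((278,318),.483)]:
    o,d=ray(c,150+u/4,110+v/4); p=o+d*(x-o[0])/d[0]; print(p.round(3), (p-[.449,.1005,.105])[1:].round(3))
for th in (20,30,40,50,60):
    a=np.radians(th); print(th,[((proj(c,[x,.1005-.013*np.cos(a)-.073*np.sin(a),.105+.013*np.sin(a)-.073*np.cos(a)])-[150,110])*4).round() for x in(.415,.483)])
E
```

```text
[0.415 0.058 0.017] [-0.043 -0.088]
[0.483 0.039 0.059] [-0.062 -0.046]
20 [array([189., 348.]), array([265., 316.])]
30 [array([194., 349.]), array([270., 317.])]
40 [array([198., 348.]), array([275., 316.])]
50 [array([201., 344.]), array([279., 312.])]
60 [array([202., 337.]), array([281., 305.])]
```

Tipped about 43° of 90. I lower it until the bottom edge rests on the bench, then roll it upright with an arc.

```bash
python3 -m jog '[[0,0,0.6,0,0.5],[0,0,0.6,0,0.5],[1,0,0.2,0,0.5],[0.9,0,0.25,0,0.5],[0.9,0,0.35,0,0.5],[0.9,0,0.45,0,0.5],[0.8,0,0.5,0,0.5],[0.6,0,0.5,0,0.5],[0.6,0,0.5,0,0.5],[0,0,0,0,0.5]]' 4
python3 -c "
from h import *
go(.45,.16,.06,1.54)
snap('scene','sc8',(150,110,310,230),4)"
```

```text
time: 16.45
ee_pos: [0.4493, 0.1643, 0.0665]
eef_rot: [0.711, 0.703, 0.003, -0.01]
ft_force: [-1.0, 0.5, -2.0]
width: 0.0682
t 16.4 pos [0.4493 0.1643 0.0665] psi 1.56 tiltz [-0.01   0.019 -1.   ] w 0.0682 F [-1.   0.5 -2. ]
shift now cm [-0.44  0.08  0.64] after turn [-0.42  0.08  0.65] turn 0.02
```

View pics/sc8.png

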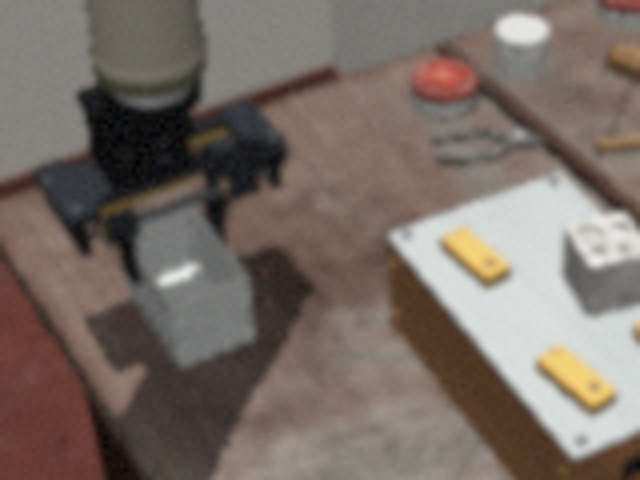

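Nearly upright: the mouth is visible from above and the lower edge is at (185,365). I lower the rest, release, and re-grip at its middle.

```bash
python3 -m jog '[[0,0,0.3,0,0.5],[0,0,0.3,0,0.5],[0,0,0.3,0,0.5],[0,0,0,0,0.5],[0,0,0,0,0],[0,0,0,0,0],[0,0,0,0,0],[0,0,0,0,0],[-0.7,0,0,0,0],[-0.7,0,0,0,0]]' 4
python3 -m jog '[[0,0,0,0,0.5],[0,0,0,0,0.5],[0,0,0,0,0.5],[0,0,0,0,0.5],[0,0,0,0,0.5],[0,0,0,0,0.5],[0,0,0,0,0.5],[0,0,-0.6,0,0.5],[0,0,-0.6,0,0.5],[0,0,0,0,0.5]]' 20
python3 -c "
from h import *
go(.475,-.172,.075,1.54); print(r.read_state()['joint_positions'].round(2))
snap('scene','sc9',(150,110,310,230),4)"
```

```text
time: 17.5
ee_pos: [0.4496, 0.1498, 0.058]
eef_rot: [0.711, 0.703, 0.004, -0.01]
ft_force: [-1.1, -0.1, 0.2]
width: 0.0867
time: 18.5
ee_pos: [0.4493, 0.148, 0.0706]
eef_rot: [0.712, 0.702, 0.003, -0.01]
ft_force: [-0.1, 0.0, -2.4]
width: 0.0679
t 18.5 pos [0.4493 0.148  0.0706] psi 1.557 tiltz [-0.01   0.019 -1.   ] w 0.0679 F [-0.1  0.  -2.4]
shift now cm [-31.95   2.99  -1.08] after turn [-31.91   3.55  -0.44] turn 0.017
[ 0.39  0.3  -0.87  2.    0.26  0.96 -0.62]
```

View pics/sc9.png

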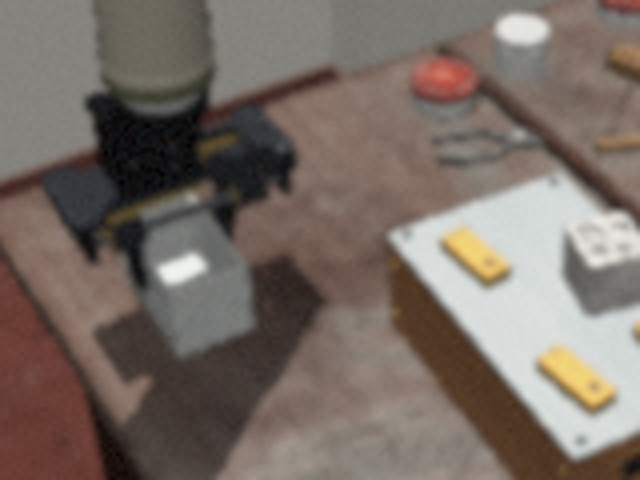

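The tub is upright and held at its middle. I carry it to in front of the deck.

```bash
python3 -m jog '[[-3.5,0.2,-0.1,0,0.5],[-3.5,0.2,-0.1,0,0.5],[-3.5,0.2,-0.1,0,0.5],[-3.5,0.2,-0.1,0,0.5],[-3.5,0.2,-0.1,0,0.5],[-3.5,0.2,-0.1,0,0.5],[-3.5,0.2,-0.1,0,0.5],[-3.5,0.2,-0.1,0,0.5],[-3.5,0.2,-0.1,0,0.5],[0,0,0,0,0.5]]' 20
python3 -c "
from h import *
go(.465,-.172,.058,1.54); print(r.read_state()['joint_positions'].round(2))"
```

```text
time: 19.55
ee_pos: [0.4664, -0.1751, 0.0742]
eef_rot: [0.71, 0.705, 0.007, -0.009]
ft_force: [-0.4, 0.5, -2.6]
width: 0.0691
t 19.6 pos [ 0.4664 -0.1751  0.0742] psi 1.564 tiltz [-0.003  0.023 -1.   ] w 0.0691 F [-0.4  0.5 -2.6]
shift now cm [ 0.27 -0.13  1.63] after turn [ 0.3  -0.14  1.62] turn 0.024
[ 0.9   0.31 -0.69  1.94  0.21  0.98  0.1 ]
```

```bash
python3 -m jog '[[0,0,0.5,0.02,0.5],[0,0,0.5,0,0.5],[0,0,0.5,0,0.5],[0,0,0.2,0,0.5],[0,0,0,0,0],[0,0,0,0,0],[0,0,0,0,0],[0,0,-2,0,0],[0,0,-3,0,0],[0,0,-3,0,0]]' 20
python3 -m jog '[[0,-2,-1,0,0.5],[0,-2,0,0,0.5],[0,-2,0,0,0.5],[0,-1,0,0,0.5],[0,0,0,0.15,0.5],[0,0,0,0.15,0.5],[0,0,0,0.15,0.5],[0,0,0,0.15,0.5],[0,0,0,0.15,0.5],[0,0,0,0.15,0.5]]'
python3 -m jog '[[0,0,0,0.15,0.5],[0,0,0,0.15,0.5],[0,0,0,0.15,0.5],[0,0,0,0.15,0.5],[0,0,0,0,0.5],[0,0,0,0,0.5],[0,0,0,0,0.5],[0,0,0,0,0.5],[0,0,0,0,0.5],[0,0,0,0,0.5]]'
python3 -c "
from h import *
go(.40,-.172,.042,-.03); print(r.read_state()['joint_positions'].round(2))
snap('top','top10',(190,90,390,260),4)"
```

```text
time: 20.55
ee_pos: [0.4631, -0.1681, 0.133]
eef_rot: [0.714, 0.7, 0.005, -0.015]
ft_force: [1.1, 0.1, 0.3]
width: 0.0866
time: 21.55
ee_pos: [0.3937, -0.1665, 0.1474]
eef_rot: [0.948, 0.319, -0.0, -0.012]
ft_force: [0.6, -0.0, 0.2]
width: 0.0438
time: 22.55
ee_pos: [0.3948, -0.1654, 0.1463]
eef_rot: [0.999, 0.03, -0.004, -0.012]
ft_force: [-0.1, -0.6, -0.2]
width: 0.0432
t 22.6 pos [ 0.3948 -0.1654  0.1463] psi 0.06 tiltz [-0.008  0.023 -1.   ] w 0.0432 F [-0.1 -0.6 -0.2]
shift now cm [ 0.55  0.93 10.41] after turn [ 0.54  0.64 10.43] turn 0.09
[ 0.99  0.04 -0.69  2.03  0.    1.1  -1.21]
```

View pics/top10.png

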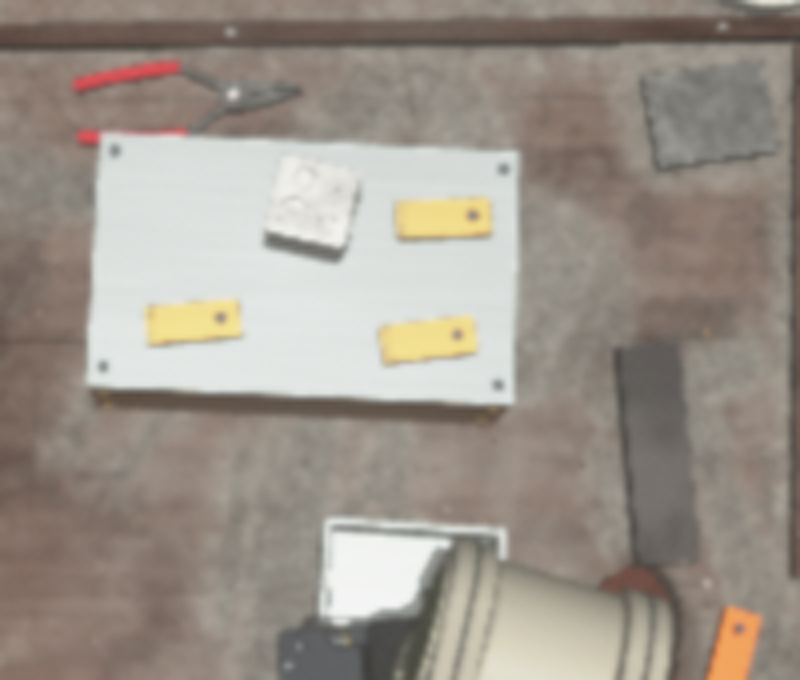

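The tub stands mouth-up at about (415,570), with its far edge from (328,520) to (505,530). The deck's front edge runs (88,388) to (513,403), and the three offcuts are unmoved.

```bash
python3 - <<'E'
from h import *
c=dict(np.load('top10.npz'))
for n,u,v,z in [('tubFL',326,519,.07),('tubFR',506,530,.07),('deckFL',88,387,.1),('deckFR',513,403,.1),('deckBL',101,135,.1),('deckBR',518,152,.1)]: print(n,onz(c,190+u/4,90+v/4,z).round(4))
E
```

```text
tubFL [ 0.5006 -0.1089  0.07  ]
tubFR [ 0.4925 -0.2243  0.07  ]
deckFL [0.5826 0.0413 0.1   ]
deckFR [ 0.5704 -0.2267  0.1   ]
deckBL [0.746  0.0333 0.1   ]
deckBR [ 0.7335 -0.2346  0.1   ]
```

```bash
python3 -m jog '[[0,0.2,2,0.1,0.5],[0,0,2,0,0.5],[0,0,2,0,0.5],[0,0,2,0,0.5],[0,0,1.5,0,0.5],[0,0,0.6,0,0.5],[0,0,0,0,0.5],[0,0,0,0,0.5],[0,0,0,0,0.5],[0,0,0,0,0.5]]' >/dev/null
python3 -c "
from h import *
go(.491,-.170,.042,-.045)"
```

```text
t 23.6 pos [ 0.3963 -0.1666  0.0445] psi -0.042 tiltz [-0.003  0.02  -1.   ] w 0.0433 F [ 0.3  0.5 -0.4]
shift now cm [ 9.48 -0.05  0.21] after turn [ 9.48 -0.08  0.25] turn 0.003
```

```bash
python3 -m jog '[[0.7,0,0,0,0.5],[0.7,0,0,0,0.5],[0.7,0,0,0,0.5],[0.7,0,0,0,0.5],[0.7,0,0,0,0.5],[0.7,0,0,0,0.5],[0.7,0,0,0,0.5],[0.7,0,0,0,0.5],[0.7,0,0,0,0.5],[0.7,0,0,0,0.5]]'
python3 -c "
from h import *
go(.491,-.170,.042,-.045)"
```

```text
time: 24.6
ee_pos: [0.4717, -0.1704, 0.0448]
eef_rot: [1.0, -0.022, -0.003, -0.009]
ft_force: [-2.9, 0.3, 2.7]
width: 0.043
t 24.6 pos [ 0.4717 -0.1704  0.0448] psi -0.043 tiltz [-0.005  0.019 -1.   ] w 0.043 F [-2.9  0.3  2.7]
shift now cm [ 1.93 -0.11  0.27] after turn [ 1.93 -0.12  0.28] turn 0.002
```

```bash
python3 -m jog '[[0.35,0,0,0,0.5],[0.35,0,0,0,0.5],[0.35,0,0,0,0.5],[0.2,0,0,0,0.5],[0.2,0,0,0,0.5],[0,0,0,0,0.5],[-1,0,0,0,0.5],[-1,0,0,0,0.5],[0,0,-2,0,0.5],[0,0,-3,0,0.5]]'
python3 -m jog '[[0,0,-3,0,0.5],[0,0,-3,0,0.5],[0,0,-2,0,0.5],[0,0,0,0,0.7],[0,0,0,0,0.7],[-2,0,0,0,0.7],[0,0,0,0,0.7],[0,0,0,0,0.7],[0,0,0,0,0.7],[0,0,0,0,0.7]]'
python3 -c "
from h import *
go(.491,-.170,.042,-.045)
snap('top','top11',(190,100,350,220),5)"
```

```text
time: 25.6
ee_pos: [0.4632, -0.1699, 0.0923]
eef_rot: [1.0, -0.021, -0.005, -0.011]
ft_force: [1.4, -0.0, 0.6]
width: 0.0436
time: 26.6
ee_pos: [0.4383, -0.1708, 0.1739]
eef_rot: [1.0, -0.022, -0.005, -0.01]
ft_force: [-0.5, -0.2, 0.4]
width: 0.0263
t 26.6 pos [ 0.4383 -0.1708  0.1739] psi -0.044 tiltz [-0.01  0.02 -1.  ] w 0.0263 F [-0.5 -0.2  0.4]
shift now cm [ 5.41 -0.06 13.13] after turn [ 5.26 -0.32 13.19] turn 0.001
```

View pics/top11.png

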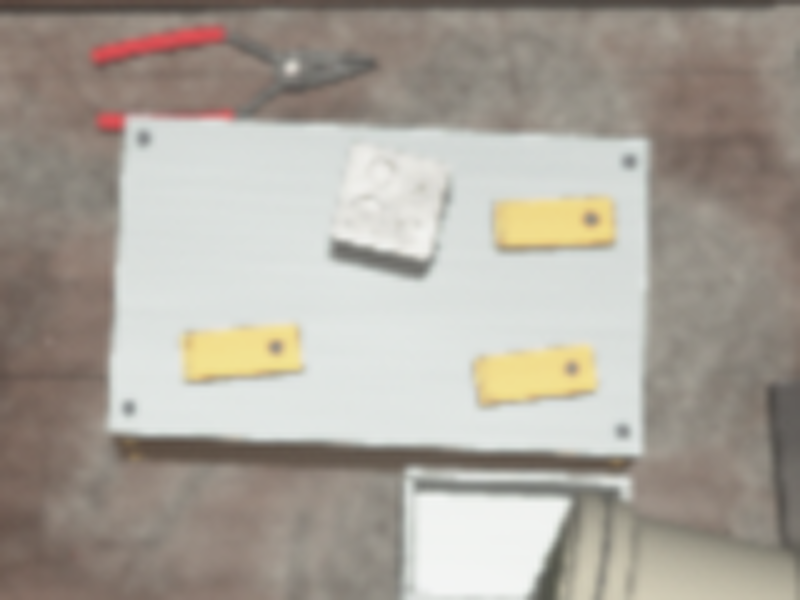

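The tub is parallel to and near the deck front: its far edge runs (408,468) to (632,475) and the deck edge (110,432) to (643,456). I compute the gap.

```bash
python3 - <<'E'
from h import *
c=dict(np.load('top11.npz'))
for n,u,v,z in [('tubFL',407,467,.07),('tubFR',632,475,.07),('deckFL',109,432,.1),('deckFR',643,456,.1),('dap',331,247,.15),('dap',432,263,.15),('dap',450,165,.15)]: print(n,onz(c,190+u/5,100+v/5,z).round(4))
im=c["pixels"]; hsv=cv2.cvtColor(im,cv2.COLOR_RGB2HSV)
m=cv2.inRange(hsv,(12,90,120),(32,255,255)); m[:120]=0; m[195:]=0; m[:,:205]=0; m[:,325:]=0
for k in cv2.findContours(m,cv2.RETR_EXTERNAL,cv2.CHAIN_APPROX_NONE)[0]:
    if cv2.contourArea(k)<80: continue
    P=np.array([onz(c,*p,.114)[:2]*1000 for p in k[:,0].astype(float)],np.float32); (x,y),s,a=cv2.minAreaRect(P); print(round(x),round(y),np.round(s),round(a))
E
```

```text
tubFL [ 0.5687 -0.1097  0.07  ]
tubFR [ 0.5636 -0.226   0.07  ]
deckFL [0.5835 0.0418 0.1   ]
deckFR [ 0.5692 -0.2276  0.1   ]
dap [ 0.6666 -0.0698  0.15  ]
dap [ 0.6583 -0.1192  0.15  ]
dap [ 0.7075 -0.1289  0.15  ]
610 -172 [21. 56.] 5
622 -24 [21. 53.] 5
688 -183 [54. 21.] 90
```

Gap about 6 mm, and the tub opening covers y from -0.222 to -0.114. Now the front-right offcut: I go behind it, lower, and push it over.

```bash
python3 -m jog '[[3,0,-0.2,0,0.7],[3,0,-0.2,0,0.7],[3,0,-0.2,0,0.7],[3,0,-0.2,0,0.7],[3,0,-0.2,0,0.7],[3,0,-0.2,0,0.7],[2,0,0,0,0.7],[0.5,0,0,0,0.7],[0,0,0,0,0.7],[0,0,0,0,0.7]]' >/dev/null
python3 -c "
from h import *
go(.649,-.172,.126,-.045); print(r.read_state()['joint_positions'].round(2))"
```

```text
t 27.6 pos [ 0.651  -0.1809  0.1782] psi -0.048 tiltz [-0.015  0.022 -1.   ] w 0.0259 F [ 0.8  0.4 -0.5]
shift now cm [-0.16 -0.77  5.24] after turn [-0.24 -0.88  5.22] turn -0.003
[ 0.65  0.58 -0.64  1.35  0.32  1.34 -1.61]
```

```bash
python3 -m jog '[[-0.2,-0.8,1,0,0.7],[0,0,1,0,0.7],[0,0,1,0,0.7],[0,0,1,0,0.7],[0,0,0.7,0,0.7],[0,0,0.2,0,0.7],[0,0,0,0,0.7],[0,0,0,0,0.7],[0,0,0,0,0.7],[0,0,0,0,0.7]]' >/dev/null
python3 -c "
from h import *
go(.575,-.169,.126,-.045)"
```

```text
t 28.6 pos [ 0.6458 -0.1722  0.1256] psi -0.049 tiltz [-0.016  0.021 -1.   ] w 0.026 F [-0.2 -0.4 -0.6]
shift now cm [-7.09  0.03  0.08] after turn [-7.09  0.   -0.04] turn -0.004
```

```bash
python3 -m jog '[[-1,0,0,0,0.7],[-1,0,0,0,0.7],[-1.3,0,0,0,0.7],[-1.5,0,0,0,0.7],[-1.5,0,0,0,0.7],[-0.8,0,0,0,0.7],[-0.3,0,0,0,0.7],[0,0,0,0,0.7],[0,0,0,0,0.7],[0,0,0,0,0.7]]'
python3 - <<'E'
from h import *
go(.575,-.169,.126,-.045)
c=snap('scene','sc13',(220,150,380,270),5)
E
```

```text
time: 29.65
ee_pos: [0.5663, -0.1686, 0.1283]
eef_rot: [1.0, -0.025, -0.007, -0.009]
ft_force: [0.4, 0.7, 1.0]
width: 0.0261
t 29.6 pos [ 0.5663 -0.1686  0.1283] psi -0.05 tiltz [-0.014  0.018 -1.   ] w 0.0261 F [0.4 0.7 1. ]
shift now cm [0.88 0.   0.22] after turn [0.87 0.   0.23] turn -0.005
```

View pics/sc13.png

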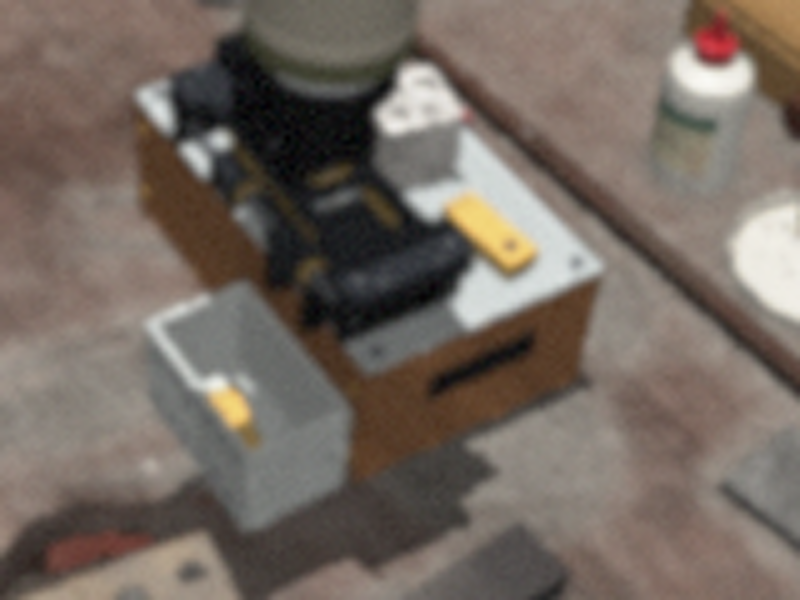

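The first offcut lies in the tub at (230,415), which is upright against the deck front. Next is the back-row offcut.

```bash
python3 -m jog '[[0,0,-2.5,0,0.7],[0,0,-2.5,0,0.7],[2.5,0.1,0,0,0.7],[2.5,0.1,0,0,0.7],[2.5,0.1,0,0,0.7],[2.5,0.1,0,0,0.7],[2.5,0.1,0,0,0.7],[2.5,0,0,0,0.7],[0,0,0,0,0.7],[0,0,0,0,0.7]]' >/dev/null
python3 -c "
from h import *
go(.727,-.183,.126,-.045); print(r.read_state()['joint_positions'].round(2))"
```

```text
t 30.7 pos [ 0.724  -0.1815  0.1743] psi -0.05 tiltz [-0.016  0.021 -1.   ] w 0.0262 F [ 0.4  0.5 -0.2]
shift now cm [0.39 0.23 4.82] after turn [0.31 0.14 4.83] turn -0.005
[ 0.54  0.73 -0.62  1.11  0.38  1.43 -1.63]
```

```bash
python3 -m jog '[[0.3,0.2,1,0,0.7],[0,0,1,0,0.7],[0,0,1,0,0.7],[0,0,1,0,0.7],[0,0,0.5,0,0.7],[0,0,0.2,0,0.7],[0,0,0,0,0.7],[0,0,0,0,0.7],[0,0,0,0,0.7],[0,0,0,0,0.7]]' >/dev/null
python3 -c "
from h import *
go(.567,-.173,.126,-.045)"
```

```text
t 31.7 pos [ 0.7241 -0.1838  0.1238] psi -0.051 tiltz [-0.016  0.02  -1.   ] w 0.0261 F [ 0.5 -0.4  0.1]
shift now cm [-15.75  -0.27   0.06] after turn [-15.74  -0.37  -0.22] turn -0.006
```

```bash
python3 -m jog '[[-0.9,0,0,0,0.7],[-0.9,0,0,0,0.7],[-0.9,0,0,0,0.7],[-0.9,0,0,0,0.7],[-0.9,0,0,0,0.7],[-0.9,0,0,0,0.7],[-0.9,0,0,0,0.7],[-0.9,0,0,0,0.7],[-0.9,0,0,0,0.7],[-0.5,0,0,0,0.7]]'
python3 -c "
from h import *
go(.567,-.173,.126,-.045)"
```

```text
time: 32.7
ee_pos: [0.6352, -0.1786, 0.1257]
eef_rot: [1.0, -0.025, -0.007, -0.01]
ft_force: [-0.0, -0.5, -0.8]
width: 0.0259
t 32.7 pos [ 0.6352 -0.1786  0.1257] psi -0.051 tiltz [-0.013  0.019 -1.   ] w 0.0259 F [-0.  -0.5 -0.8]
shift now cm [-6.84 -0.22  0.07] after turn [-6.84 -0.26 -0.03] turn -0.006
```

```bash
python3 -m jog '[[-1,0,0,0,0.7],[-1.3,0,0,0,0.7],[-1.5,0,0,0,0.7],[-1.5,0,0,0,0.7],[-0.9,0,0,0,0.7],[-0.3,0,0,0,0.7],[0,0,0,0,0.7],[0,0,0,0,0.7],[0,0,-2.5,0,0.7],[0,0,-2.5,0,0.7]]'
python3 - <<'E'
from h import *
go(.622,-.024,.174,1.66)
for n in('scene','top'):
    c=snap(n,n+'14'); im=c["pixels"]; m=cv2.inRange(cv2.cvtColor(im,cv2.COLOR_RGB2HSV),(12,90,90),(32,255,255))
    if n=='scene': m[:,:220]=0;m[:,345:]=0
    else: m[:110]=0; m[:,:200]=0; m[:,335:]=0
    print(n,[(cv2.contourArea(k),k[:,0].mean(0).round()) for k in cv2.findContours(m[:270],0,2)[0] if cv2.contourArea(k)>10])
E
```

```text
time: 33.7
ee_pos: [0.5665, -0.1757, 0.1751]
eef_rot: [1.0, -0.025, -0.009, -0.01]
ft_force: [0.4, -1.0, -0.5]
width: 0.0259
t 33.7 pos [ 0.5665 -0.1757  0.1751] psi -0.05 tiltz [-0.017  0.021 -1.   ] w 0.0259 F [ 0.4 -1.  -0.5]
shift now cm [  4.78 -15.43   0.34] after turn [14.62  6.88  0.11] turn -1.71
scene [(21.5, array([293., 241.])), (104.0, array([270., 232.])), (73.0, array([316., 230.])), (35.0, array([306., 222.])), (65.5, array([333., 213.])), (75.5, array([328., 144.])), (85.0, array([317., 128.]))]
top [(240.0, array([290., 209.])), (152.5, array([235., 171.]))]
```

The masks agree: brass only in the tub at top (290,209), plus the remaining offcut at (235,171). I grip that one lightly across its length, drag it along the deck to in front of the tub, then push it.

```bash
python3 -m jog '[[0.5,-2.2,0,0,0],[0.5,-2.2,0,0,0],[0.5,-2.2,0,0,0],[0.5,-2.2,0,0,0],[0.5,-2.2,0,0,0],[0.5,-2.2,0,0,0],[0.9,-2,0,0,0],[0.7,0,0,0,0],[0,0,0,0,0],[0,0,0,0,0]]' 5 >/dev/null
python3 -c "
from h import *
go(.622,-.024,.126,.02); print(r.read_state()['joint_positions'].round(2))"
```

```text
t 34.8 pos [ 0.6261 -0.0219  0.175 ] psi -0.052 tiltz [-0.014  0.022 -1.   ] w 0.0861 F [-0.2  0.2 -0. ]
shift now cm [-0.33  0.34  4.9 ] after turn [-0.42  0.21  4.9 ] turn -0.072
[ 0.52  0.49 -0.73  1.5   0.31  1.29 -1.87]
```

```bash
python3 -m jog '[[-0.4,0.3,1,-0.07,0],[0,0,1,0,0],[0,0,1,0,0],[0,0,1,0,0],[0,0,0.5,0,0],[0,0,0.2,0,0],[0,0,0,0,0],[0,0,0,0,0.6],[0,0,0,0,0.6],[0,0,0,0,0.6]]' 5
python3 -m jog '[[0,0,0,0,0.6],[0,0,0,0,0.6],[0,0,0,0,0.6],[0,0,0,0,0.6],[0,0,0,0,0.6],[0,0,0,0,0.6],[0,0,0,0,0.6],[0,0,0,0,0.6],[0,0,0,0,0.6],[0,0,0,0,0.6]]'
python3 -c "
from h import *
go(.608,-.170,.126,-.045)"
```

```text
time: 35.8
ee_pos: [0.6212, -0.0279, 0.1249]
eef_rot: [1.0, 0.004, -0.007, -0.01]
ft_force: [1.0, -0.6, 0.4]
width: 0.0708
time: 36.8
ee_pos: [0.6213, -0.0276, 0.1252]
eef_rot: [1.0, 0.004, -0.007, -0.01]
ft_force: [-0.2, 1.3, -0.4]
width: 0.0607
t 36.8 pos [ 0.6213 -0.0276  0.1252] psi 0.009 tiltz [-0.014  0.02  -1.   ] w 0.0607 F [-0.2  1.3 -0.4]
shift now cm [-1.46 14.22 -0.35] after turn [-0.69 14.28 -0.08] turn 0.054
```

```bash
python3 -m jog '[[-0.1,0.8,-0.02,0,0.6],[-0.1,0.8,-0.02,0,0.6],[-0.1,0.8,-0.02,0,0.6],[-0.1,0.8,-0.02,0.01,0.6],[-0.1,0.8,-0.02,0.01,0.6],[-0.1,0.8,-0.02,0.01,0.6],[-0.1,0.8,-0.02,0.01,0.6],[-0.1,0.8,-0.02,0.01,0.6],[-0.1,0.8,-0.02,0,0.6],[-0.1,0.4,-0.02,0,0.6]]'
python3 -c "
from h import *
go(.608,-.170,.125,-.045)"
```

```text
time: 37.8
ee_pos: [0.609, -0.1118, 0.1254]
eef_rot: [1.0, -0.024, -0.008, -0.01]
ft_force: [0.0, -0.6, -0.7]
width: 0.0605
t 37.8 pos [ 0.609  -0.1118  0.1254] psi -0.048 tiltz [-0.015  0.02  -1.   ] w 0.0605 F [ 0.  -0.6 -0.7]
shift now cm [ 0.18  5.82 -0.07] after turn [0.16 5.82 0.04] turn -0.003
```

```bash
python3 -m jog '[[0,0.8,-0.02,0,0.6],[0,0.8,-0.02,0,0.6],[0,0.8,-0.02,0,0.6],[0,0.8,-0.02,0,0.6],[0,0.8,-0.02,0,0.6],[0,0.8,-0.02,0,0.6],[0,0.4,-0.02,0,0.6],[0,0,0,0,0.6],[0,0,0,0,0],[0,0,0,0,0]]'
python3 -m jog '[[0,0,0,0,0],[0,0,0,0,0],[0,0,-2.5,0,0],[0,0,-2.5,0,0],[2,0,0,0,0.7],[2,0,0,0,0.7],[0,0,0,0,0.7],[0,0,0,0,0.7],[0,0,0,0,0.7],[0,0,0,0,0.7]]'
python3 - <<'E'
from h import *
go(.645,-.170,.125,-.045)
c=snap('top','top15',(190,100,350,220),5); im=c["pixels"]; m=cv2.inRange(cv2.cvtColor(im,cv2.COLOR_RGB2HSV),(12,90,90),(32,255,255))
m[:110]=0; m[:,:200]=0; m[:,335:]=0
for k in cv2.findContours(m,0,2)[0]:
    if cv2.contourArea(k)>15: print(cv2.contourArea(k),k[:,0].mean(0).round(), onz(c,*k[:,0].mean(0),.114).round(3))
E
```

```text
time: 38.8
ee_pos: [0.6065, -0.1687, 0.126]
eef_rot: [1.0, -0.024, -0.007, -0.01]
ft_force: [1.2, -0.2, -0.7]
width: 0.0698
time: 39.8
ee_pos: [0.6477, -0.169, 0.1781]
eef_rot: [1.0, -0.022, -0.007, -0.01]
ft_force: [-0.4, 0.3, 0.7]
width: 0.047
t 39.8 pos [ 0.6477 -0.169   0.1781] psi -0.044 tiltz [-0.014  0.02  -1.   ] w 0.047 F [-0.4  0.3  0.7]
shift now cm [-0.19  0.22  5.31] after turn [-0.27  0.12  5.31] turn 0.001
275.0 [293. 209.] [ 0.524 -0.16   0.114]
105.5 [291. 175.] [ 0.608 -0.158  0.114]
```

View pics/top15.png

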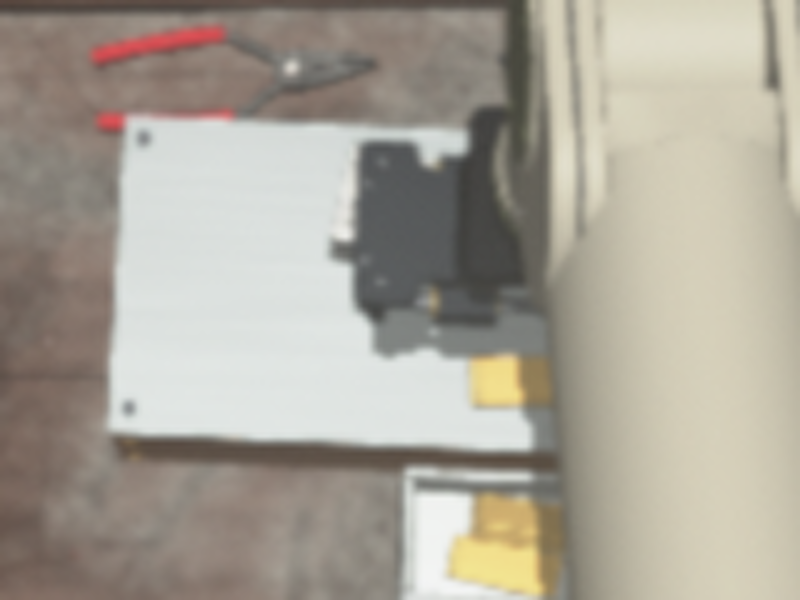

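Two offcuts lie in the tub at about (505,545). The third is flat on the deck at (510,382), its left end where planned, and the tub corner (407,470) has not moved. I push the last one over.

```bash
python3 -m jog '[[0,0.1,1,0,0.7],[0,0,1,0,0.7],[0,0,1,0,0.7],[0,0,1,0,0.7],[0,0,0.8,0,0.7],[0,0,0.2,0,0.7],[0,0,0,0,0.7],[0,0,0,0,0.7],[0,0,0,0,0.7],[0,0,0,0,0.7]]'
python3 -m jog '[[-1,0,0,0,0.7],[-1,0,0,0,0.7],[-1.3,0,0,0,0.7],[-1.5,0,0,0,0.7],[-1.5,0,0,0,0.7],[-0.8,0,0,0,0.7],[-0.3,0,0,0,0.7],[0,0,0,0,0.7],[0,0,0,0,0.7],[0,0,0,0,0.7]]'
python3 -m jog '[[0,0,-2.5,0,0.7],[0,0,-2.5,0,0.7],[0,0,-2.5,0,0.7],[0,0,-2.5,0,0.7],[0,-3.5,0,0,0.7],[0,-3.5,0,0,0.7],[0,-3.5,0,0,0.7],[0,-3.5,0,0,0.7],[0,-3.5,0,0,0.7],[0,-3.5,0,0,0.7]]'
python3 -m jog '[[0,-3.5,0,0,0.7],[0,-3.5,0,0,0.7],[0,-3.5,0,0,0.7],[0,-3.5,0,0,0.7],[0,-3,0,0,0.7],[0,-3,0,0,0.7],[0,0,0,0,0.7],[0,0,0,0,0.7],[0,0,0,0,0.7],[0,0,0,0,0.7]]'
python3 - <<'E'
from h import *
go(.645,-.170,.125,-.045)
c=snap('top','top16',(190,100,370,235),4)
c=snap('scene','sc16')
E
```

```text
time: 40.85
ee_pos: [0.6457, -0.1695, 0.1232]
eef_rot: [1.0, -0.023, -0.008, -0.01]
ft_force: [1.0, 0.3, -0.1]
width: 0.0258
time: 41.85
ee_pos: [0.5656, -0.1661, 0.1244]
eef_rot: [1.0, -0.023, -0.008, -0.009]
ft_force: [0.5, 0.6, -0.4]
width: 0.0261
time: 42.85
ee_pos: [0.5811, 0.0438, 0.2317]
eef_rot: [1.0, -0.027, -0.007, -0.01]
ft_force: [0.8, 0.2, -0.1]
width: 0.026
time: 43.85
ee_pos: [0.592, 0.2595, 0.2351]
eef_rot: [1.0, -0.024, -0.008, -0.013]
ft_force: [0.0, -0.2, -0.2]
width: 0.0261
t 43.9 pos [0.592  0.2595 0.2351] psi -0.047 tiltz [-0.015  0.027 -1.   ] w 0.0261 F [ 0.  -0.2 -0.2]
shift now cm [ 7.5  42.92  9.78] after turn [ 7.23 42.67 11.01] turn -0.002
```

View pics/top16.png

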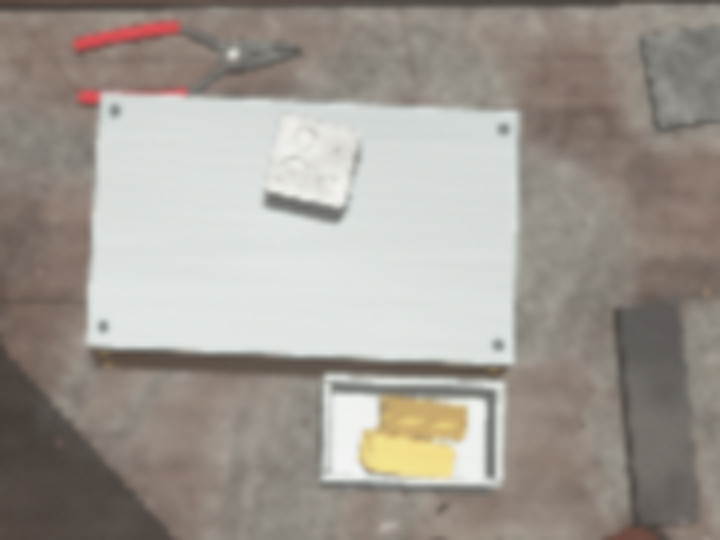

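The deck is clear except for the dapping block, which has not moved, and the tub is upright at (413,430) with brass in it. One last view to account for all three offcuts.

```bash
python3 - <<'E'
import cv2
a=cv2.imread('pics/sc16.png')[165:275,235:345]; b=cv2.imread('pics/top16.png')[360:500,300:520]
a=cv2.resize(a,(560,560),interpolation=cv2.INTER_CUBIC)
import numpy as np
o=np.zeros((560,800,3),np.uint8); o[:,:560]=a; o[:153,560:]=cv2.resize(b,(240,153)); cv2.imwrite('pics/fin.png',o)
E
```

```text
(no output)
```

View pics/fin.png

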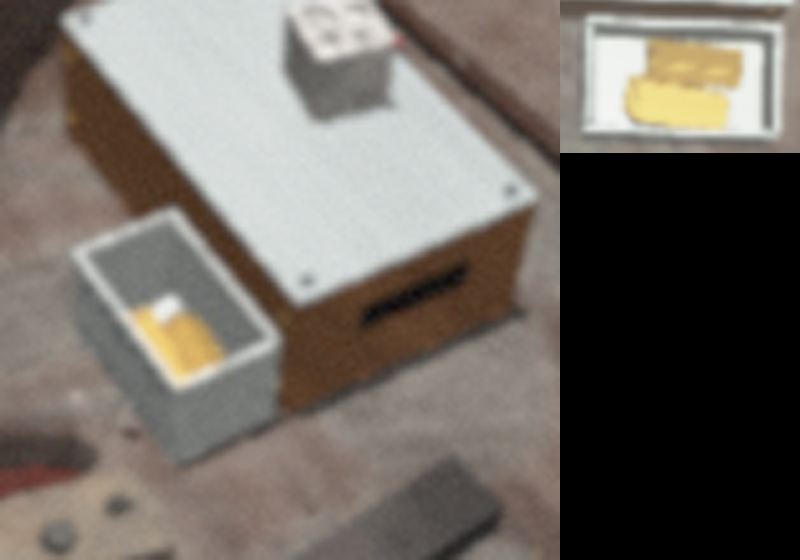

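Brass shows only inside the tub (about (180,340)); two tops are visible, so the third should lie beneath. I check that no brass is elsewhere and that the oilstone and tub are in place.

```bash
python3 - <<'E'
from h import *
a=dict(np.load('top0.npz')); b=dict(np.load('top16.npz'))
def blobs(c):
    m=cv2.inRange(cv2.cvtColor(c["pixels"],cv2.COLOR_RGB2HSV),(10,90,90),(32,255,255)); m[:105]=0; m[:,:95]=0; m[:,395:]=0; m[285:]=0
    return [(cv2.contourArea(k),k[:,0].mean(0).round()) for k in cv2.findContours(m,0,2)[0] if cv2.contourArea(k)>8]
print(blobs(a)); print(blobs(b))
d=cv2.absdiff(a["pixels"],b["pixels"]).max(2)
for n,(x0,y0,x1,y1) in dict(stone=(340,172,366,232),dap=(254,125,282,156)).items(): print(n,d[y0:y1,x0:x1].mean().round(1),(d[y0:y1,x0:x1]>60).sum())
t=dict(np.load('top16.npz'));u=dict(np.load('top15.npz')); print('tub corner then/now FL',onz(t,190+321/4,100+374/4,.07).round(4),'FR',onz(t,190+505/4,100+380/4,.07).round(4))
c=t; s=dict(np.load('sc16.npz'))
# left end of the bright bar: top pixel (362,440) & scene: height by closest rays
o1,d1=ray(t,190+364/4,100+432/4); o2,d2=ray(s,235+133*110/560,165+312*110/560)
A=np.c_[d1,-d2]; k=np.linalg.lstsq(A,o2-o1,rcond=None)[0]; print('two-view pt',(o1+k[0]*d1).round(3),(o2+k[1]*d2).round(3))
E
```

```text
[(213.0, array([373., 254.])), (153.0, array([298., 174.])), (151.5, array([235., 171.])), (154.5, array([303., 143.]))]
[(213.0, array([373., 254.])), (321.5, array([293., 209.]))]
stone 3.7 0
dap 4.8 0
tub corner then/now FL [ 0.5685 -0.1067  0.07  ] FR [ 0.5636 -0.2257  0.07  ]
two-view pt [ 0.536 -0.137  0.025] [ 0.528 -0.134  0.024]
```

```bash
python3 -c "
from h import *
r.close_job(); print(r.read_state()['time'])"
```

```text
the job is handed in; nothing more can be done
the job is handed in; nothing more can be done
```

The job is handed in at about 44 s on the robot's clock, and all my checks point to it being done, though I saw only two of the three offcuts directly in the tub.

- **Tub:** I turned it over in two quarter-turns, letting it swing in a light grip and standing it on its end in between. I then carried it over and pushed it to about 6 mm from the deck front. In the last pictures it is upright, with its front edge within about 3 mm of where I left it.
- **Offcuts:** three were present, two in the front row and one in the back row. I pushed each over the front edge without lifting. The front-left one I first dragged along the deck in a light grip to in front of the tub.
- **Where they are now:** brass shows only inside the tub. The third is inferred to lie under the top one: a rough two-view reading puts the visible bar about 25 mm up, fairly close to the 32 mm expected for two stacked bars, and none is on the deck or bench.
- **Left alone:** the dapping block, the oilstone and the orange look-alike show no movement between the first and last top pictures. The arm was well clear of everything at the end.

No check failed.

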